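# Dial up and serve the honey jar

### The job

A customer's gift bucket needs the honey jar with the red lid that stands in the revolving jar case. Pinch the two blue buttons of the knob on top of the case together to free its catch, turn the knob until the red-lidded jar stands in the opening and let go so that the catch locks again; then lift that jar out and stand it gently upright on the bottom of the wooden bucket, without dropping it. Leave the other jars in their cups and do not knock about the other things on the counter.

Things in the scene. Friction and masses are not known exactly. Their poses are not given: they have to be found in the camera images.
- jar_case: Revolving jar case, fixed to the counter: 276 x 276 mm wooden plinth, origin under its centre on the counter, under a clear plastic cover. The roof's top is 118 mm above the counter, 15 mm above the lids, and keeps every cup shut but the one at the opening on the case's -x side, which faces the robot. Round the middle of the roof stands a notched collar, radius 41 mm, top 128 mm above the counter.
- opening (a point): The place of the cup at the cover's opening: on the cup's floor, 90 mm from the case's axis towards -x, 29 mm above the counter. The opening is 116 mm wide (58 mm to either side) and goes through the front wall and the roof, from the front edge to 45 mm past this point towards the knob.
- carousel (a joint): Turn of the tray, spindle and knob about the case's vertical axis, rad, positive anticlockwise from above, 0 as found. The catch locks it every 60 degrees (1.047 rad, play 0.06 rad each way), with one of its six cups at the opening; locked, it will not turn. Freed, it turns against about 0.05 N m. Cups: centres 90 mm from the axis, 61 mm wide inside, floors 29 and rims 40 mm above the counter.
- knob (a point): Centre of the black knob on the case, on the turning axis, 151 mm above the counter, mid-height of its two blue buttons, which face its +y and -y side (the axes turn with the carousel). The knob is 45 mm wide, its top 173 mm above the counter; the buttons are 26 mm wide, 33 mm high, 62 mm over their faces when out, 49 mm pressed home. Fingertips must stay above the collar (128 mm).
- button_a (a joint): Inward travel of the button on the knob's +y side, m: 0 out, 0.0065 pressed home; spring 2 N when out, 6 N pressed home. Its steel dog stands in a notch of the collar; the carousel turns only with both buttons in by more than 5.5 mm. Let go within about 5 degrees of a locking position the dogs snap out into the notches; further off they rest on the teeth (travel about 5 mm) until turned on.
- button_b (a joint): The same for the button on the knob's -y side.
- red_jar: Honey jar with a red lid, 50 x 52 x 74 mm (lid 51 mm round, the top 11 mm), about 0.24 kg, origin under its centre. It starts in one of the four cups 60 or 120 degrees left or right of the opening; the cup at the opening and the one across from it are empty.
- green_jar: Honey jar with a green lid, 51 x 52 x 74 mm, origin under its centre; stays in its cup.
- green_jar_2: A second jar with a green lid, the same.
- yellow_jar: Honey jar with a yellow lid, 53 x 53 x 74 mm, origin under its centre; stays in its cup.
- bucket: Small round wooden stave bucket, loose, 204 mm wide over its rim and 96 mm high, origin under its centre. Its inside is about 155 mm wide, its floor 35 mm above the counter.
- honey_card: Price card in a slotted wood block, 20 x 68 x 60 mm, loose, a bystander.
- bell: Silver counter bell, 84 mm wide, 58 mm high, loose, a bystander. Behind it, fixed, stand a pine box and a slanted bread crate full of loaves: from x = 0.49 m back and y = 0.20 to 0.68 m, up to 0.52 m above the counter (higher with the loaves); pass round their robot side.
- tin_red: Tin can, 76 mm wide, 58 mm high, loose, a bystander. A tall fixed poster on an easel stands behind the jar case, from x = 0.72 m back, y = -0.13 to 0.15 m.

How it is judged:
By the outcome, as a careful person would: the job done as asked, in the order asked, and still so for the second after the job is handed in, with the robot touching nothing.
It also fails if it takes over 59 s, if anything falls off the work surface, if the arm or the gripper's body presses on something with over 40 N, if the wrist force passes 120 N, or if a joint passes its speed limit or range.

### The arm

A 6-joint arm with a two-finger parallel gripper is mounted at the origin on a cart in front of the work surface, level with it; the furniture and walls round the work are solid. World frame = base frame: x ahead of the robot, y to its left, z up, the work surface at z = 0. Lengths are in m, angles in rad, forces in N, time in s.
With the tool pointing down it reaches from about 0.4 to 0.925 m from the base axis. Payload 12.5 kg.
Tool frame: the origin (TCP) lies midway between the tips of the shut fingers; the grasp point (between the pads) lies 19 mm behind it; z points along the fingers, y is the line along which they close (so a half turn about z gives the same grasp; the last joint's range is limited). The gripper opens to 95 mm and grips with 3 to 60 N. Pads are 20 mm wide; open, the fingers measure 119 mm over their backs; the gripper's body (75 mm by 180 mm) begins 59 mm behind the grasp point.
Start: joints at [1.052, 0.491, 1.559, -0, 1.092, -0.106], TCP at [0.251, 0.573, 0.215] pointing down, gripper open.
Joint ranges: [-3.1, 3.1], [-0.84, 2.19], [0.05, 2.79], [-1.13, 4.28], [0.06, 2.93], [-2.69, 2.69]. Speed limits (rad/s): [2.22, 2.22, 2.79, 3.14, 3.14, 3.14].

### API

Orientations are given as a unit quaternion [w, x, y, z].
In Python, from plant import manip gives the robot as it stands.
- The arm moves only by the tool drive_tool, never from a script. Its argument "moves" is a list of rows, each a list of 3 entries, a list of its own where there are three numbers: the closure, from -1 (fully open) to 1 (shut), then the shift along the tool's x, y, z in m, then the turn about the tool's z in degrees. In form: [[claw, [tx, ty, tz], spin], ...]. A call has exactly 8 rows; each row shifts and turns the commanded pose from where the row before left it, along the tool's axes as they then stand; what a row does not reach is not made up. A row lasts 1/8 s, in which the tool goes at most 62.5 mm and 10.7 degrees, less where a joint would pass 70% of its speed; a pose out of reach is approached as far as the arm can. A call is refused whole if a number of a shift passes 0.0625 or a number of a turn 10.7, either way. A call with a gripper value outside its range is refused whole. The fingers move at their own pace and stop on an object; "grip_force" is the grip in N (left out, the last holds). Time passes only in rows, so rows that do not move let the fingers close, or fill a call up. It gives the time, the measured TCP pose, the force, the opening and the grip force at its end, in the units of the state.
- manip.read_state(): the state, without advancing time (a new reading comes with each control period).
- manip.read_camera(name): name is "side" or "top" or "wrist"; returns a dict with "color" (480x640x3 uint8, red, green, blue), "range_z" (480x640 float32, m along the optical axis (not along the pixel's ray), 0 where there is no reading), "fovy" (degrees; the focal length in pixels is half the picture's height over the tangent of half this angle, whatever the lens; pixels are square), "cx", "cy" (the principal point, pixels), "rvec" (rotation vector, rad) and "tvec" (3), from world to camera coordinates, as OpenCV has them. Camera axes: x right, y down, z forward; pixel columns grow to the right and rows downward; lengths in m; the calibration is good to about 2 mm. A picture is of the moment at which its call begins.
- manip.hand_in(): hands the job in; it is judged then, once.
The state is a dict: "time": time; "qpos": joint angles; "joint_vel": joint speeds; "joint_torque": joint torques, N m; "tcp_pos": TCP position; "orientation": TCP orientation; "contact_force": force on the tool from outside, world axes, zero at the start; "wrist_torque": the same for the moment, N m; "grip_width": finger opening in m; "grasp_force": force on a finger pad.
Only numpy, scipy, OpenCV 4.12 (cv2) and the standard library are available. Lean on these libraries where they do the work, as an engineer would, in place of code of your own. Each camera call takes 0.05 s, during which the arm holds its last target. There are 200 camera calls.

## Working session

There is one attempt and no reset: what is moved stays moved. The work goes in short steps, Python scripts to look and compute and a tool call to move; the robot and the scene stay as the last step left them, time stands still between calls to the robot, and variables do not carry over. Pictures are saved under pics/ and viewed, at most 10 in all, crops included, and the job is handed in when it is done.

Besides the shell and the picture viewer there is one more tool, called in YAML: its name, and indented under it one key for each argument. drive_tool: Moves the arm, as the interface text tells. Its arguments: {"type":"object","properties":{"moves":{"type":"array"},"grip_force":{"type":"number"}},"required":["moves"]}

```bash
mkdir -p pics; cat > h.py <<'E'
from plant import manip
import numpy as np, cv2
def cam(n):
    c=manip.read_camera(n); H=c["color"].shape[0]
    c["f"]=H/2/np.tan(np.radians(c["fovy"])/2)
    c["R"]=cv2.Rodrigues(np.array(c["rvec"],float))[0]; c["t"]=np.array(c["tvec"],float).reshape(3)
    return c
def cloud(c):
    z=c["range_z"]; v,u=np.mgrid[:z.shape[0],:z.shape[1]]
    P=np.stack([(u-c["cx"])/c["f"]*z,(v-c["cy"])/c["f"]*z,z],-1)
    W=(P-c["t"])@c["R"]; W[z==0]=np.nan; return W
def ray(c,u,v):
    o=-c["R"].T@c["t"]; d=c["R"].T@np.array([(u-c["cx"])/c["f"],(v-c["cy"])/c["f"],1]); return o,d
def atz(c,u,v,z):
    o,d=ray(c,u,v); return o+d*(z-o[2])/d[2]
def proj(c,p):
    q=c["R"]@np.array(p)+c["t"]; return c["f"]*q[:2]/q[2]+[c["cx"],c["cy"]]
def tri(*rays):
    A=0;b=0
    for o,d in rays:
        d=d/np.linalg.norm(d); M=np.eye(3)-np.outer(d,d); A=A+M; b=b+M@o
    return np.linalg.solve(A,b)
E
python3 - <<'E'
from h import *
import pickle
for n in ["top","side"]:
    c=cam(n); pickle.dump(c,open(n+".pkl","wb")); cv2.imwrite(f"pics/{n}0.png",c["color"][...,::-1])
    print(n,c["f"],c["cx"],c["cy"],-c["R"].T@c["t"])
s=manip.read_state(); print(s)
E
```

```text
top 531.7556354706056 312.6841271098263 254.94632119259825 [0.32098493 0.02824329 1.35980584]
side 529.4276232910987 323.4291930246126 241.4029269508404 [-0.56915591 -0.05653444  0.8547844 ]
{'time': 0.1, 'qpos': array([ 1.05242473e+00,  4.91505542e-01,  1.55942269e+00, -1.77882492e-05,
        1.09172816e+00, -1.05587147e-01]), 'joint_vel': array([-0.00096535, -0.0004209 , -0.0025916 , -0.00023936,  0.00012197,
       -0.00022845]), 'joint_torque': array([ 3.73637871e-03, -6.13622618e+01, -2.58615392e+01,  6.93894457e-02,
        4.69638035e-02, -9.34253967e-05]), 'tcp_pos': array([0.25058224, 0.5723058 , 0.21410453]), 'orientation': array([-1.55743122e-04,  2.04925988e-01,  9.78777327e-01, -5.08614719e-04]), 'contact_force': array([ 0.08225236, -0.58313748,  0.0037616 ]), 'wrist_torque': array([ 0.06642102, -0.02575027, -0.01395717]), 'grasp_force': 0.0, 'grip_width': 0.09504979724261686}
```

View pics/top0.png

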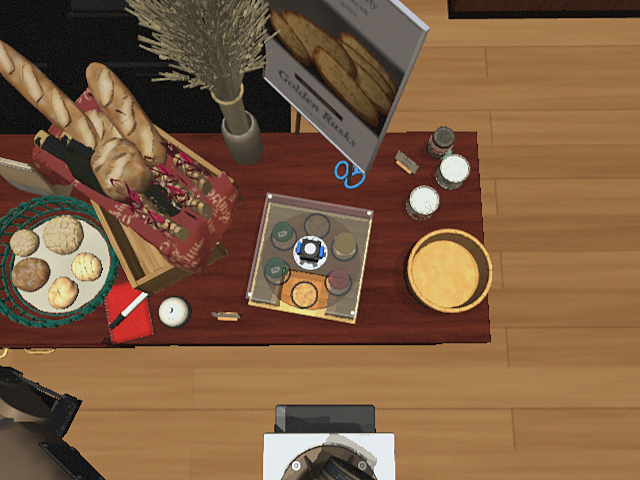

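View pics/side0.png

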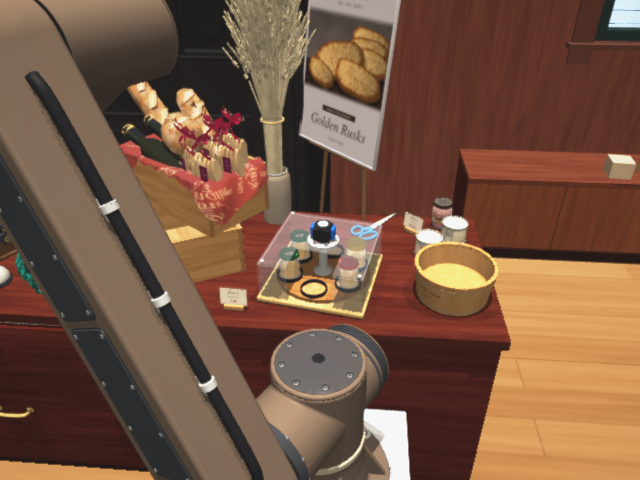

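The top view shows the case centred near (310,250). Its opening is at (303,293), and the red jar is just right of it at (340,282), so it needs a clockwise turn of 60°. The bucket is near (449,270). The side view agrees.

```bash
python3 - <<'E'
from h import *
import pickle
T=pickle.load(open("top.pkl","rb"));S=pickle.load(open("side.pkl","rb"))
WT=cloud(T); WS=cloud(S)
# bucket: rim points and floor
for n,c,W in (("T",T,WT),("S",S,WS)):
    m=(W[...,1]<-0.15)&(W[...,1]>-0.5)&(W[...,0]<0.55)&(W[...,2]>0.088)&(W[...,2]<0.106)
    q=W[m]; (x,y),r=cv2.minEnclosingCircle(q[:,:2].astype(np.float32)); print(n,"bucket rim",x,y,r,np.median(q[:,2]),len(q))
    hsv=cv2.cvtColor(c["color"],cv2.COLOR_RGB2HSV)
    print(n,"z at case", [ (p,W[p].round(3)) for p in ([(250,310),(293,303),(282,340),(300,270)] if n=="T" else [(225,323),(231,323),(262,350),(289,314)])])
m=(np.hypot(WT[...,0]-.32,WT[...,1]+.3)<.06); print("bucket floor z T",np.nanmedian(WT[m][:,2]))
a=cv2.resize(T["color"][180:335,230:390],None,fx=4.5,fy=3.8,interpolation=cv2.INTER_CUBIC)[...,::-1]
b=cv2.resize(S["color"][205:320,245:395],None,fx=5,fy=5,interpolation=cv2.INTER_CUBIC)[...,::-1]
cv2.imwrite("pics/tz.png",cv2.resize(T["color"][185:330,235:385],None,fx=4,fy=4,interpolation=cv2.INTER_CUBIC)[...,::-1]);cv2.imwrite("pics/sz.png",b)
E
```

```text
T bucket rim 0.5323127508163452 -0.2937575876712799 0.10279268771409988 0.09677218694826994 610
T z at case [((250, 310), array([0.57 , 0.041, 0.176])), ((293, 303), array([0.49 , 0.06 , 0.032])), ((282, 340), array([ 0.505, -0.029,  0.119])), ((300, 270), array([0.463, 0.136, 0.117]))]
S bucket rim 0.5299364328384399 -0.29439646005630493 0.10188119113445282 0.09627965217118821 551
S z at case [((225, 323), array([0.567, 0.041, 0.175])), ((231, 323), array([0.555, 0.04 , 0.164])), ((262, 350), array([ 0.491, -0.032,  0.119])), ((289, 314), array([0.494, 0.058, 0.028]))]
bucket floor z T -0.7083422966383406
```

View pics/tz.png

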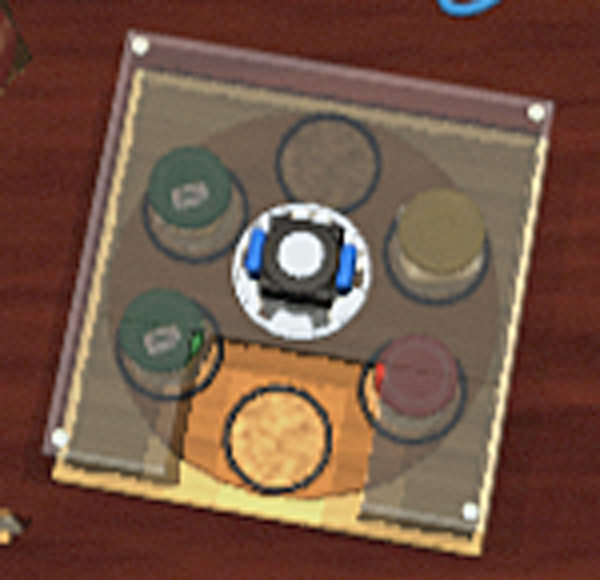

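View pics/sz.png

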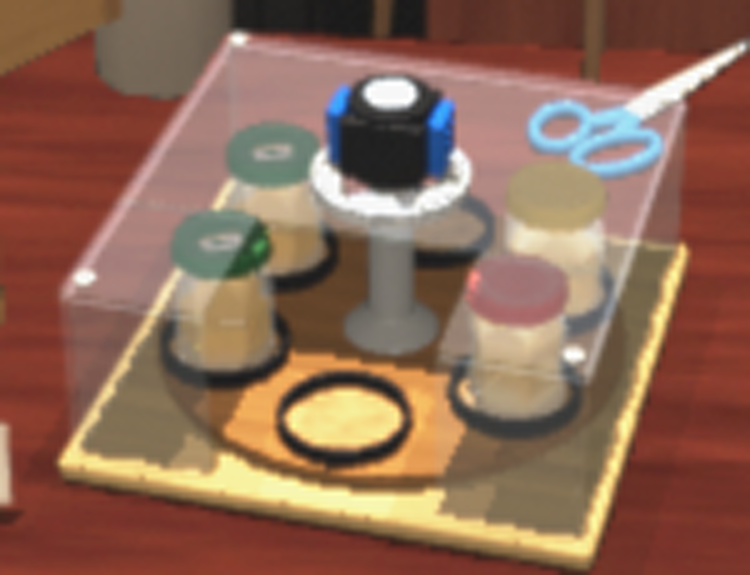

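The top crop shows roof screws at (140,45), (537,112), (60,438) and (470,511). The white knob cap is at (302,255), with buttons at (257,254) and (347,267). The red lid is at (418,375). In the side crop the cap is at (390,93), and the screws are at (238,39), (85,277) and (574,355).

```bash
python3 - <<'E'
from h import *
import pickle
T=pickle.load(open("top.pkl","rb"));S=pickle.load(open("side.pkl","rb"))
t=lambda x,y:ray(T,235+(x+.5)/4-.5,185+(y+.5)/4-.5)
s=lambda x,y:ray(S,245+(x+.5)/5-.5,205+(y+.5)/5-.5)
z=lambda r,h:r[0]+r[1]*(h-r[0][2])/r[1][2]
for n,a,b in (("cap",t(302,255),s(390,93)),("FL",t(140,45),s(238,39)),("NL",t(60,438),s(85,277)),("NR",t(470,511),s(574,355)),("lid",t(418,375),s(517,290)),("openring",t(278,438),s(344,418))):
    print(n,tri(a,b).round(4))
c=[z(t(*p),.119)[:2] for p in ((140,45),(537,112),(470,511),(60,438))]
c=np.array(c); print("screws",c.round(4),"centre",c.mean(0))
for i,j in((0,1),(3,2)): d=c[i]-c[j]; print("case y ang",np.degrees(np.arctan2(d[1],d[0])),np.linalg.norm(d))
for i,j in((0,3),(1,2)): d=c[i]-c[j]; print("case x ang",np.degrees(np.arctan2(d[1],d[0])),np.linalg.norm(d))
print("cap top@.173",z(t(302,255),.174),z(s(390,93),.174))
# buttons by blue, per camera
for n,C,W in(("T",T,cloud(T)),("S",S,cloud(S))):
    h=cv2.cvtColor(C["color"],cv2.COLOR_RGB2HSV)
    m=(h[...,0]>105)&(h[...,0]<125)&(h[...,1]>150)&(np.hypot(W[...,0]-.565,W[...,1]-.041)<.05)
    q=W[m]; l=q[q[:,1]>.041]; r=q[q[:,1]<.041]; d=l.mean(0)-r.mean(0)
    print(n,l.mean(0),r.mean(0),"mid",(l.mean(0)+r.mean(0))/2,"ang",np.degrees(np.arctan2(d[1],d[0])),len(l),len(r))
# bucket floor and inside
W=cloud(T); m=np.hypot(W[...,0]-.531,W[...,1]+.294)<.06; print("floor",np.nanmedian(W[m][:,2]))
for n,W in(("T",W),("S",cloud(S))):
    m=(np.hypot(W[...,0]-.531,W[...,1]+.294)<.1)&(abs(W[...,2]-.035)<.004); (x,y),r=cv2.minEnclosingCircle(W[m][:,:2].astype(np.float32)); print(n,"floor circ",x,y,r)
W=cloud(T)
for n,u,v in(("tins",423,202),("bell",174,311),("card",227,316)): print(n,W[v,u])
E
```

```text
cap [0.5739 0.0415 0.176 ]
FL [0.7161 0.1398 0.1226]
NL [0.4765 0.1831 0.1226]
NR [ 0.4331 -0.0559  0.1215]
lid [ 0.5166 -0.027   0.099 ]
openring [0.4868 0.0579 0.0361]
screws [[ 0.7173  0.1399]
 [ 0.6739 -0.1007]
 [ 0.4334 -0.0561]
 [ 0.4769  0.1836]] centre [0.57536576 0.04167447]
case y ang 79.78085368970099 0.24445450462513055
case y ang 79.70405664641636 0.24365169499989192
case x ang -10.32328902055076 0.24431873983991978
case x ang -10.51121665886956 0.24464809608085913
cap top@.173 [0.57437922 0.0408583  0.174     ] [0.57718546 0.04238552 0.174     ]
T [0.57620325 0.0674545  0.16410929] [0.56775824 0.01632634 0.16384325] mid [0.57198074 0.04189042 0.16397627] ang 80.62094150374391 43 44
S [0.57019452 0.06843009 0.1586523 ] [0.56634178 0.01825667 0.15383627] mid [0.56826815 0.04334338 0.15624428] ang 85.60896810030256 23 52
floor 0.03561275970420064
T floor circ 0.5371267795562744 -0.29149216413497925 0.09154315292835236
S floor circ 0.5346933007240295 -0.2939312756061554 0.0944104939699173
tins [ 0.72080267 -0.24681851  0.05097932]
bell [0.44557281 0.38114921 0.03793835]
card [0.4344644  0.25223079 0.01762412]
```

drive_tool:
  moves:
    - [-1,[0,0,0],-6.7]
    - [-1,[0,0,0],-6.7]
    - [-1,[-0.02,-0.04,0],0]
    - [-1,[-0.02,-0.04,0],0]
    - [-1,[-0.02,-0.04,0],0]
    - [-1,[-0.02,-0.04,0],0]
    - [-1,[-0.02,-0.04,0],0]
    - [-1,[-0.02,-0.04,0],0]
  grip_force: 20

```text
time: 1.1
tcp_pos: [0.3262, 0.3136, 0.2145]
orientation: [-0.0, 0.089, 0.996, -0.0]
contact_force: [1.2, -0.1, 0.3]
grip_width: 0.0953
grasp_force: 0.0
```

drive_tool:
  moves:
    - [-1,[-0.02,-0.041,0],0]
    - [-1,[-0.02,-0.041,0],0]
    - [-1,[-0.02,-0.041,0],0]
    - [-1,[-0.02,-0.041,0],0]
    - [-1,[-0.02,-0.041,0],0]
    - [-1,[-0.02,-0.041,0],0]
    - [-1,[0,0,0],0]
    - [-1,[0,0,0],0]

```text
time: 2.1
tcp_pos: [0.4001, 0.0518, 0.2145]
orientation: [-0.0, 0.09, 0.996, 0.0]
contact_force: [0.5, 0.5, 1.0]
grip_width: 0.0952
grasp_force: 0.0
```

```bash
python3 - <<'E'
from h import *
c=cam("wrist"); cv2.imwrite("pics/w0.png",c["color"][...,::-1]); print(-c["R"].T@c["t"], c["R"][2])
W=cloud(c); h=cv2.cvtColor(c["color"],cv2.COLOR_RGB2HSV)
m=(h[...,0]>105)&(h[...,0]<125)&(h[...,1]>150)&(np.hypot(W[...,0]-.57,W[...,1]-.041)<.06)&(W[...,2]>.12)
q=W[m]; print(len(q))
if len(q)>9:
    l=q[q[:,1]>.0415]; r=q[q[:,1]<.0415]; d=l.mean(0)-r.mean(0)
    print(l.mean(0),r.mean(0),(l.mean(0)+r.mean(0))/2,np.degrees(np.arctan2(d[1],d[0])),q.min(0),q.max(0))
E
```

```text
[0.31756246 0.06607951 0.38532461] [ 0.29186938 -0.05252491 -0.95501487]
0
```

View pics/w0.png

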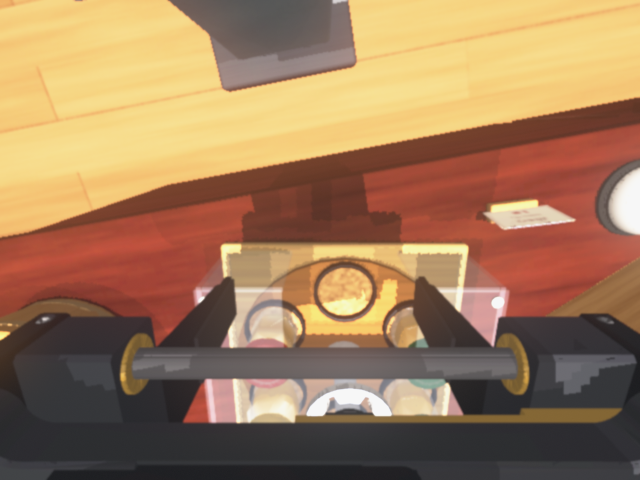

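The wrist view shows the opening ring at (345,290), red lid at (267,362), and the collar at (348,405) behind the gripper bar. I'll move above the knob.

drive_tool:
  moves:
    - [-1,[-0.0435,0.0053,0],0]
    - [-1,[-0.0435,0.0053,0],0]
    - [-1,[-0.0435,0.0053,0],0]
    - [-1,[-0.0435,0.0053,0],0]
    - [-1,[0,0,0],0]
    - [-1,[0,0,0],0]
    - [-1,[0,0,0],0]
    - [-1,[0,0,0],0]

```text
time: 3.15
tcp_pos: [0.5749, 0.0418, 0.215]
orientation: [0.0, 0.089, 0.996, 0.0]
contact_force: [0.2, -0.2, -0.2]
grip_width: 0.0952
grasp_force: 0.0
```

```bash
python3 - <<'E'
from h import *
c=cam("wrist"); cv2.imwrite("pics/w1.png",c["color"][...,::-1])
W=cloud(c); h=cv2.cvtColor(c["color"],cv2.COLOR_RGB2HSV)
m=(h[...,0]>105)&(h[...,0]<125)&(h[...,1]>150)&(np.hypot(W[...,0]-.57,W[...,1]-.041)<.06)&(W[...,2]>.12)
q=W[m]; print(len(q))
if len(q)>9:
    l=q[q[:,1]>.0415]; r=q[q[:,1]<.0415]; d=l.mean(0)-r.mean(0)
    print(l.mean(0),r.mean(0),(l.mean(0)+r.mean(0))/2,np.degrees(np.arctan2(d[1],d[0])),q.min(0),q.max(0))
print(manip.read_state()["qpos"])
E
```

```text
0
[-4.22980846e-02  4.21358212e-01  1.68037567e+00  1.33709311e-04
  1.03938345e+00 -1.43442731e+00]
```

View pics/w1.png

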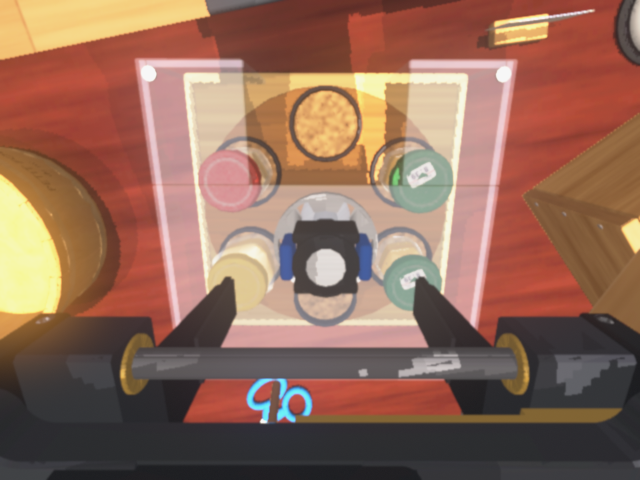

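The view shows the knob cap at (326,267), centred between the fingers, with its buttons along the closing line. I'll go down and pinch.

drive_tool:
  moves:
    - [-1,[0,0,0.039],0]
    - [-1,[0,0,0.039],0]
    - [-1,[0,0,0],0]
    - [0.3,[0,0,0],0]
    - [0.3,[0,0,0],0]
    - [0.3,[0,0,0],0]
    - [0.3,[0,0,0],0]
    - [0.3,[0,0,0],0]
  grip_force: 20

```text
time: 4.2
tcp_pos: [0.5756, 0.0416, 0.1372]
orientation: [0.0, 0.089, 0.996, 0.0]
contact_force: [-1.2, 0.4, 5.7]
grip_width: 0.0505
grasp_force: 5.4
```

drive_tool:
  moves:
    - [0.3,[0,0,0],0]
    - [0.3,[0,0,0],0]
    - [0.3,[0,0,0],0]
    - [0.3,[0,0,0],5]
    - [0.3,[0,0,0],5]
    - [0.3,[0,0,0],0]
    - [0.3,[0,0,0],0]
    - [0.3,[0,0,0],0]
  grip_force: 25

```text
time: 5.2
tcp_pos: [0.5758, 0.0421, 0.1374]
orientation: [0.001, 0.176, 0.984, 0.001]
contact_force: [-1.2, 5.0, 6.9]
grip_width: 0.0466
grasp_force: 25.0
```

```bash
python3 - <<'E'
from h import *
c=cam("top"); cv2.imwrite("pics/t1.png",cv2.resize(c["color"][185:330,235:385],None,fx=3,fy=3)[...,::-1])
s=manip.read_state(); print(s["contact_force"],s["wrist_torque"],s["qpos"])
E
```

```text
[-0.24066979  4.59723159  7.25034598] [0.90308709 0.09349097 0.05593942] [-4.18528895e-02  5.12454808e-01  1.76231067e+00  1.27802000e-03
  8.65456432e-01 -1.26000251e+00]
```

The wrist torque of about 0.05 N m equals the free-turning friction, so the catch is free. I'll turn the remaining 50°.

drive_tool:
  moves:
    - [0.3,[0,0,0],8]
    - [0.3,[0,0,0],8]
    - [0.3,[0,0,0],8]
    - [0.3,[0,0,0],8]
    - [0.3,[0,0,0],8]
    - [0.3,[0,0,0],6]
    - [0.3,[0,0,0],4]
    - [0.3,[0,0,0],0]

```text
time: 6.25
tcp_pos: [0.5755, 0.0419, 0.1374]
orientation: [0.0, 0.576, 0.818, 0.0]
contact_force: [-2.1, 3.3, 8.4]
grip_width: 0.0468
grasp_force: 25.0
```

```bash
python3 - <<'E'
from h import *
c=cam("wrist"); d=cam("side")
cv2.imwrite("pics/s2.png",np.vstack([cv2.resize(d["color"][200:320,240:400],(640,480)),])[...,::-1])
# red lid
for n,k in (("w",c),("s",d)):
    h=cv2.cvtColor(k["color"],cv2.COLOR_RGB2HSV)
    W=cloud(k)
    m=((h[...,0]<6)|(h[...,0]>172))&(h[...,1]>150)&(np.hypot(W[...,0]-.4865,W[...,1]-.0576)<.06)&(W[...,2]>.08)
    q=W[m]; print(n,len(q), q.mean(0) if len(q) else "", q[:,2].max() if len(q) else "",(q.min(0)+q.max(0))/2 if len(q) else "")
s=manip.read_state(); print(s["contact_force"],s["wrist_torque"],s["qpos"],s["orientation"])
E
```

```text
w 4252 [0.48886938 0.06030018 0.10376816] 0.21722225316276358 [0.48759395 0.0475995  0.15585662]
s 169 [0.47935638 0.05849803 0.10269995] 0.10721992160489843 [0.48497795 0.05825801 0.10002207]
[-2.1523752   3.29021506  7.55442524] [ 0.49036432  0.41834088 -0.0288451 ] [-4.21332985e-02  5.12375461e-01  1.76251858e+00  7.75710477e-04
  8.65946929e-01 -3.87236959e-01] [1.56621815e-04 5.75403519e-01 8.17869526e-01 4.51731704e-04]
```

View pics/s2.png

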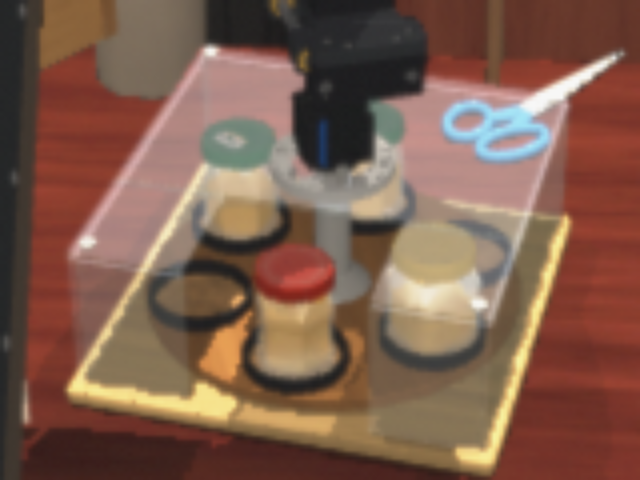

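The side view shows the red lid at (295,272), now standing in the open cut-out. I'll let go and rise.

drive_tool:
  moves:
    - [-1,[0,0,0],0]
    - [-1,[0,0,0],0]
    - [-1,[0,0,0],0]
    - [-1,[0,0,0],0]
    - [-1,[0,0,-0.03],0]
    - [-1,[0,0,-0.05],0]
    - [-1,[0,0,-0.02],0]
    - [-1,[0,0,0],0]

```text
time: 7.35
tcp_pos: [0.5758, 0.0414, 0.2377]
orientation: [0.001, 0.575, 0.818, 0.001]
contact_force: [0.5, -0.5, -0.8]
grip_width: 0.0951
grasp_force: 0.0
```

```bash
python3 - <<'E'
from h import *
c=cam("wrist"); cv2.imwrite("pics/w3.png",c["color"][...,::-1])
W=cloud(c)
m=(np.hypot(W[...,0]-.575,W[...,1]-.0415)<.045)&(W[...,2]>.13)&(W[...,2]<.18)
h=cv2.cvtColor(c["color"],cv2.COLOR_RGB2HSV); b=m&(h[...,0]>100)&(h[...,0]<130)&(h[...,1]>120)
u=np.array([np.cos(np.radians(19.7)),np.sin(np.radians(19.7))])
q=W[b]; s=(q[:,:2]-[.575,.0415])@u; print(len(q), np.percentile(s,[1,5,95,99]) if len(q) else "")
for k in (1,-1):
    a=q[s*k>0]
    if len(a): print(a.mean(0))
E
```

```text
609 [-0.02911961 -0.02847126  0.02976341  0.03046753]
[0.59994264 0.05185348 0.1672525 ]
[0.55053377 0.03401936 0.16722536]
```

View pics/w3.png

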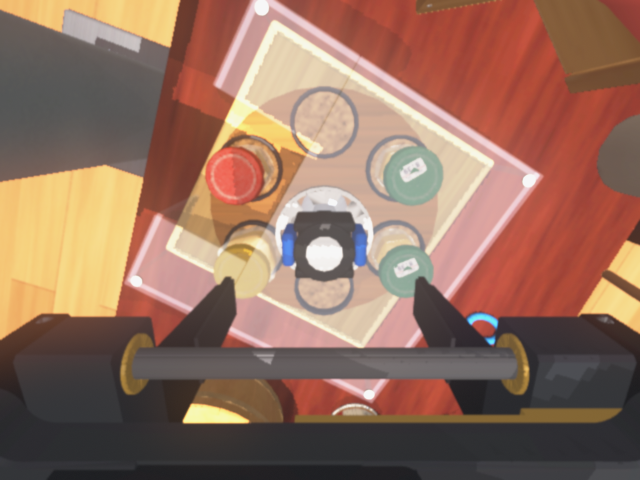

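The wrist view shows the red lid at (235,175). Both buttons are out, about ±30 mm from the axis, so the catch has locked. Next I'll locate the jar precisely.

```bash
python3 - <<'E'
from h import *
R=[]
for n in ("wrist","side","top"):
    k=cam(n); h=cv2.cvtColor(k["color"],cv2.COLOR_RGB2HSV); W=cloud(k)
    m=((h[...,0]<8)|(h[...,0]>172))&(h[...,1]>130)&(np.hypot(W[...,0]-.4865,W[...,1]-.0576)<.045)&(abs(W[...,2]-.103)<.004)
    v,u=np.nonzero(m); 
    if len(u)<10: print(n,len(u)); continue
    (x,y),r=cv2.minEnclosingCircle(W[m][:,:2].astype(np.float32)); print(n,len(u),"circ",x,y,r,np.median(W[m][:,2]))
    pu,pv=(u.min()+u.max())/2,(v.min()+v.max())/2; R.append(ray(k,pu,pv)); print(atz(k,pu,pv,.103))
print("tri",tri(*R))
print(manip.read_state()["tcp_pos"])
E
```

```text
wrist 2284 circ 0.4875730872154236 0.05875735729932785 0.025062840431928635 0.10343863469105166
[0.48737669 0.05917516 0.103     ]
side 207 circ 0.4849418103694916 0.059484947472810745 0.02618478238582611 0.10337962310356084
[0.48283852 0.05689388 0.103     ]
top 0
tri [0.48688487 0.0579423  0.09992058]
[0.57494761 0.04143066 0.23524615]
```

drive_tool:
  moves:
    - [-0.6,[0,0,0],-10]
    - [-0.6,[0,0,0],-10]
    - [-0.6,[0,0,0],-10]
    - [-0.6,[0,0,0],-10]
    - [-0.6,[0,0,0],-10]
    - [-0.6,[0,0,0],-10]
    - [-0.6,[0.045,0,0],0]
    - [-0.6,[0.0445,0.0005,0],0]

```text
time: 8.55
tcp_pos: [0.4859, 0.058, 0.2352]
orientation: [-0.001, 0.089, 0.996, -0.0]
contact_force: [0.8, -0.6, 0.6]
grip_width: 0.0765
grasp_force: 0.0
```

drive_tool:
  moves:
    - [-0.6,[0,0,0],0]
    - [-0.6,[0,0,0.05],0]
    - [-0.6,[0,0,0.04],0]
    - [-0.6,[0,0,0.02],0]
    - [-0.6,[0,0,0],0]
    - [-0.6,[0,0,0],0]
    - [-0.6,[0,0,0],0]
    - [-0.6,[0,0,0],0]

```text
time: 9.55
tcp_pos: [0.4877, 0.0579, 0.1273]
orientation: [0.001, 0.089, 0.996, 0.0]
contact_force: [-0.6, -0.5, 0.2]
grip_width: 0.0762
grasp_force: 0.0
```

```bash
python3 - <<'E'
from h import *
k=cam("wrist"); cv2.imwrite("pics/w4.png",k["color"][...,::-1]); h=cv2.cvtColor(k["color"],cv2.COLOR_RGB2HSV); W=cloud(k)
m=((h[...,0]<8)|(h[...,0]>172))&(h[...,1]>130)&(np.hypot(W[...,0]-.4865,W[...,1]-.0576)<.045)&(abs(W[...,2]-.103)<.004)
(x,y),r=cv2.minEnclosingCircle(W[m][:,:2].astype(np.float32)); print(m.sum(),x,y,r)
s=manip.read_state();print(s["tcp_pos"],s["grip_width"],s["qpos"])
E
```

```text
4354 0.4867284297943115 0.057882584631443024 0.025314858183264732
[0.48762146 0.05789794 0.12718289] 0.07593888336250679 [-1.64715837e-02  4.23389614e-01  1.97846950e+00  1.18099430e-04
  7.38639784e-01 -1.40846698e+00]
```

View pics/w4.png

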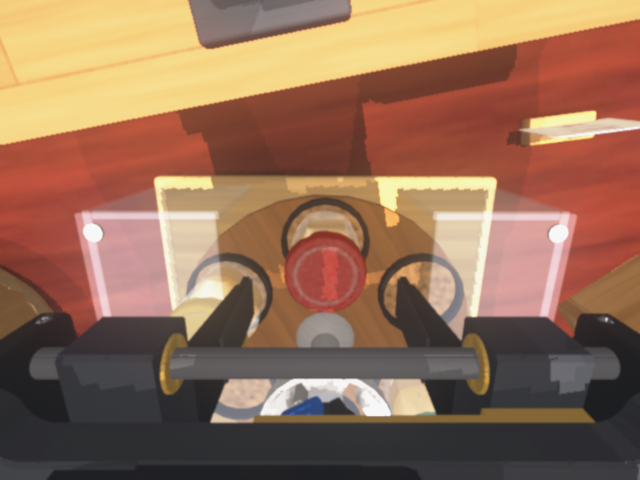

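The view shows the red lid at (325,272), centred between the fingers at (245,300) and (405,300). I'll go down, grip and lift slightly.

drive_tool:
  moves:
    - [-0.6,[0,0,0.02],0]
    - [-0.6,[0,0,0.025],0]
    - [-0.6,[0,0,0.014],0]
    - [-0.6,[0,0,0],0]
    - [-0.6,[0,0,0],0]
    - [0.2,[0,0,0],0]
    - [0.2,[0,0,0],0]
    - [0.2,[0,0,0],0]
  grip_force: 20

```text
time: 10.6
tcp_pos: [0.4875, 0.0579, 0.0679]
orientation: [0.0, 0.089, 0.996, 0.0]
contact_force: [0.3, 0.9, 0.8]
grip_width: 0.0514
grasp_force: 2.6
```

drive_tool:
  moves:
    - [0.2,[0,0,0],0]
    - [0.2,[0,0,0],0]
    - [0.2,[0,0,0],0]
    - [0.2,[0,0,0],0]
    - [0.2,[0,0,-0.005],0]
    - [0.2,[0,0,-0.005],0]
    - [0.2,[0,0,-0.01],0]
    - [0.2,[0,0,0],0]

```text
time: 11.6
tcp_pos: [0.4878, 0.0579, 0.0885]
orientation: [0.001, 0.089, 0.996, 0.0]
contact_force: [-0.2, -0.7, -2.3]
grip_width: 0.0503
grasp_force: 20.0
```

drive_tool:
  moves:
    - [0.2,[0,0,-0.01],0]
    - [0.2,[0,0,-0.025],0]
    - [0.2,[0,0,-0.03],0]
    - [0.2,[0,0,-0.03],0]
    - [0.2,[0,0,-0.025],0]
    - [0.2,[0,0,-0.01],0]
    - [0.2,[-0.003,-0.009,0],0]
    - [0.2,[-0.006,-0.018,0],0]

```text
time: 12.6
tcp_pos: [0.4911, 0.0293, 0.2167]
orientation: [-0.001, 0.089, 0.996, 0.0]
contact_force: [-0.8, -0.1, -2.0]
grip_width: 0.0508
grasp_force: 20.0
```

drive_tool:
  moves:
    - [0.2,[-0.01,-0.032,0],0]
    - [0.2,[-0.013,-0.042,0],0]
    - [0.2,[-0.013,-0.042,0],0]
    - [0.2,[-0.013,-0.042,0],0]
    - [0.2,[-0.013,-0.042,0],0]
    - [0.2,[-0.013,-0.042,0],0]
    - [0.2,[-0.011,-0.032,0],0]
    - [0.2,[-0.006,-0.02,0],0]

```text
time: 13.6
tcp_pos: [0.5291, -0.2777, 0.2161]
orientation: [-0.001, 0.09, 0.996, 0.001]
contact_force: [-0.1, -0.6, -1.7]
grip_width: 0.0509
grasp_force: 20.0
```

drive_tool:
  moves:
    - [0.2,[-0.005,-0.0165,0],0]
    - [0.2,[0,0,0],0]
    - [0.2,[0,0,0],0]
    - [0.2,[0,0,0],0]
    - [0.2,[0,0,0.02],0]
    - [0.2,[0,0,0.02],0]
    - [0.2,[0,0,0],0]
    - [0.2,[0,0,0],0]

```text
time: 14.6
tcp_pos: [0.532, -0.293, 0.1785]
orientation: [0.0, 0.089, 0.996, -0.0]
contact_force: [-0.0, 0.5, -2.7]
grip_width: 0.0503
grasp_force: 20.0
```

```bash
python3 - <<'E'
from h import *
k=cam("wrist"); d=cam("side"); t=cam("top"); cv2.imwrite("pics/w5.png",np.vstack([k["color"][160:],d["color"][160:440]])[::1,:,::-1][:600])
for n,c in(("T",t),("S",d)):
    W=cloud(c); m=(np.hypot(W[...,0]-.531,W[...,1]+.294)<.12)&(abs(W[...,2]-.096)<.006)&(np.hypot(W[...,0]-.531,W[...,1]+.294)>.06)
    (x,y),r=cv2.minEnclosingCircle(W[m][:,:2].astype(np.float32)); print(n,m.sum(),x,y,r)
s=manip.read_state();print(s["tcp_pos"],s["grip_width"],s["qpos"],s["contact_force"])
E
```

```text
T 407 0.5511908531188965 -0.2707800269126892 0.09929249435663223
S 795 0.5393482446670532 -0.2930658757686615 0.10612219572067261
[ 0.53195441 -0.29316416  0.17849202] 0.05037700037643468 [-6.12435018e-01  5.02619632e-01  1.64592856e+00  8.09106447e-05
  9.91672536e-01 -2.00457412e+00] [ 0.36173245  0.21122803 -1.95030725]
```

View pics/w5.png

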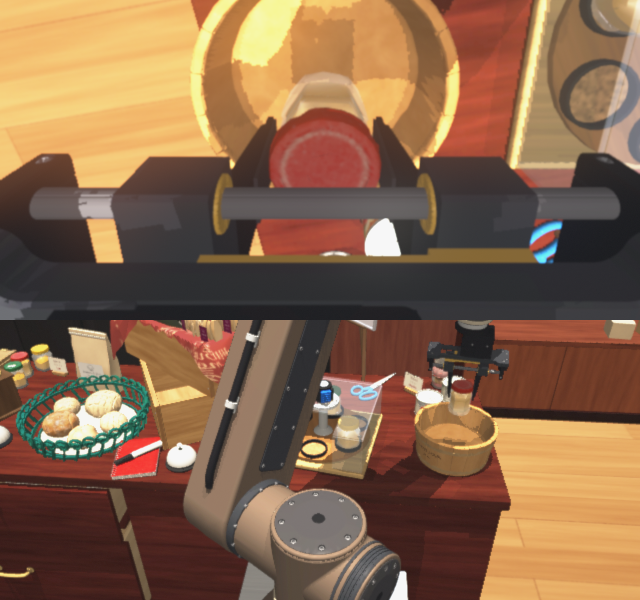

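The views show the jar held upright over the bucket, with its lid at (325,150) and the bucket centred near (325,80). I'll lower it gently.

drive_tool:
  moves:
    - [0.2,[0,0,0.02],0]
    - [0.2,[0,0,0.025],0]
    - [0.2,[0,0,0.025],0]
    - [0.2,[0,0,0.018],0]
    - [0.2,[0,0,0.01],0]
    - [0.2,[0,0,0.003],0]
    - [0.2,[0,0,0],0]
    - [0.2,[0,0,0],0]

```text
time: 15.75
tcp_pos: [0.5319, -0.2933, 0.0773]
orientation: [0.0, 0.089, 0.996, -0.0]
contact_force: [0.8, 0.1, -2.2]
grip_width: 0.0507
grasp_force: 20.0
```

drive_tool:
  moves:
    - [0.2,[0,0,0.001],0]
    - [0.2,[0,0,0.001],0]
    - [0.2,[0,0,0],0]
    - [0.2,[0,0,0.001],0]
    - [0.2,[0,0,0],0]
    - [0.2,[0,0,0],0]
    - [0.2,[0,0,0],0]
    - [0.2,[0,0,0],0]

```text
time: 16.75
tcp_pos: [0.5317, -0.2931, 0.0742]
orientation: [0.0, 0.089, 0.996, -0.0]
contact_force: [-2.6, 1.6, 4.8]
grip_width: 0.0507
grasp_force: 20.0
```

The jar is on the floor. I'll release slowly and retreat upward.

drive_tool:
  moves:
    - [-0.12,[0,0,0],0]
    - [-0.2,[0,0,0],0]
    - [-0.3,[0,0,0],0]
    - [-0.5,[0,0,0],0]
    - [-0.6,[0,0,0],0]
    - [-0.6,[0,0,0],0]
    - [-0.6,[0,0,0],0]
    - [-0.6,[0,0,-0.01],0]

```text
time: 17.75
tcp_pos: [0.5314, -0.2929, 0.0834]
orientation: [-0.001, 0.089, 0.996, 0.0]
contact_force: [-0.4, 0.4, 0.2]
grip_width: 0.0759
grasp_force: 0.0
```

drive_tool:
  moves:
    - [-0.6,[0,0,-0.02],0]
    - [-0.6,[0,0,-0.03],0]
    - [-0.6,[0,0,-0.04],0]
    - [-0.6,[0,0,-0.04],0]
    - [-0.6,[0,0,-0.02],0]
    - [-0.6,[0,0,0],0]
    - [-0.6,[0,0,0],0]
    - [-0.6,[0,0,0],0]

```text
time: 18.75
tcp_pos: [0.5313, -0.2929, 0.2325]
orientation: [-0.001, 0.089, 0.996, 0.0]
contact_force: [0.2, 1.0, 0.1]
grip_width: 0.076
grasp_force: 0.0
```

```bash
python3 - <<'E'
from h import *
for n in ("wrist","side"):
    k=cam(n); h=cv2.cvtColor(k["color"],cv2.COLOR_RGB2HSV); W=cloud(k)
    m=((h[...,0]<8)|(h[...,0]>172))&(h[...,1]>130)&(np.hypot(W[...,0]-.532,W[...,1]+.293)<.07)&(W[...,2]>.1)&(W[...,2]<.12)
    q=W[m]; print(n,len(q))
    if len(q)<10: continue
    (x,y),r=cv2.minEnclosingCircle(q[:,:2].astype(np.float32)); A=np.c_[q[:,:2]-[x,y],np.ones(len(q))]
    print(x,y,r,"plane",np.linalg.lstsq(A,q[:,2],rcond=None)[0])
    a=(np.hypot(W[...,0]-.531,W[...,1]+.294)<.12)&(abs(W[...,2]-.096)<.005)&(np.hypot(W[...,0]-.531,W[...,1]+.294)>.075)
    print("rim",cv2.minEnclosingCircle(W[a][:,:2].astype(np.float32)))
s=manip.read_state();print(s["tcp_pos"],s["grip_width"],s["contact_force"])
E
```

```text
wrist 1983
0.5306578874588013 -0.29344266653060913 0.024336669594049454 plane [0.00050088 0.00105193 0.10986282]
rim ((0.5381588339805603, -0.29441291093826294), 0.10284009575843811)
side 224
0.5272075533866882 -0.292521208524704 0.026260660961270332 plane [ 0.06250514 -0.03509995  0.10931587]
rim ((0.5379117131233215, -0.29181960225105286), 0.1055799275636673)
[ 0.53149238 -0.29296849  0.23277368] 0.07587552473557396 [ 0.96699876  0.29988665 -0.37278194]
```

The jar stands level: its lid is flat at z = 0.110, which is the 35 mm floor plus the 74 mm jar. It is centred in the bucket, and the gripper is clear.

```bash
python3 -c "
from plant import manip
print(manip.hand_in())"
```

```text
the job is handed in; nothing more can be done
None
```

The red-lidded jar stands upright on the bucket floor, the case's catch locked again before the jar was lifted, and the job was handed in at about 19 s; I did not take a last picture of the other jars and counter items.

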